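Snap the column of an electrode stand onto its foot

TASK

Put the electrode stand together: slide the loose column down over the steel stub on the heavy foot until it is fully home, and, keeping it down, turn it gently until the spring button pops out through the hole in the tube. Stop turning as soon as it does: the stub is clamped and must not be wrenched round. Then give the column a light pull straight up to check that it holds, and let go, leaving everything else on the bench where it is.

Things in the scene. Friction and masses are not known exactly. Their poses are not given: they have to be found in the camera images.
- column_mid (a point): loose column standing on its open end: aluminium tube 31 mm outside, 150 long, about 240 g. Point on its axis half-way up (75 above the lower end); z up the tube, arm to +y. A clamp (44 across) and the arm sit 72 to 92 above the lower end, a thumb screw sticks out 48 to -y; above 92 the tube is bare, to be held at about 130. Bore 25 across, 72 deep, open below
- button_hole (a point): centre of the hole for the button in the column's wall, on its +x side, 22.75 mm above the lower end: 9.5 mm wide, 14.5 mm high; the wall is 3 mm thick. Axes as column_mid
- holder (a point): centre of the electrode holder, a black ring 36 mm across at the end of the column's arm (part of the column): 108 mm from the tube's axis along the column's +y, 82 mm above the tube's lower end
- base: the stand's foot, immovable: round grey plate 130 mm across, 16 thick, with a black hub 44 across; the hub's flat top, 30 mm above the origin, is the seat for the tube's lower end. Origin on the stub's axis at bench height, z up. The small lever on the hub's -x side (reaching 38 mm out) clamps the stub and stays as it is
- stub_top (a point): top of the steel stub on the foot, 60 mm above the seat: 22.6 mm across, tapering to 15 in its last 10 mm. The stub was clamped at whatever angle it was last used: its button faces anywhere within 40 deg either way of the foot's +x; that direction is not measured, to be felt or seen. This point's axes are the foot's, not the button's
- button (a joint): spring button in the stub's side: 0 = fully out, 0.005 m = pushed in (5 to 8 N). 7 mm wide; its square underside is 17.5 mm above the seat, its top a ramp ending 28.5 above it, so the tube coming down pushes it in. It pops out through the hole only within about 6 deg of in line and with the tube within 2 mm of the seat; then the tube has 2 mm of play upward and about 6 deg each way
- tip_box: box of pipette tips with a clear lid, 85 x 125 x 67, origin under its centre (mm)
- bottle: capped glass bottle, 70 across, 145 high, origin under its centre (mm)
- jar: small amber screw-cap jar, 40 across, 42 high, origin under its centre (mm)
- wash_bottle: plastic bottle, 60 across, 150 high, origin under its centre (mm)
- dishes: stack of clear dishes, 92 across, 60 high, origin under its centre (mm)
- tube_rack: rack of small capped tubes, 90 x 160 x 41, origin under its centre (mm)
- reagent: white plastic jar, 52 across, 85 high, origin under its centre (mm)
- beaker: glass beaker, 63 across, 75 high, origin under its centre (mm)
Things that resemble listed ones, but are neither listed nor needed, are in the scene too. There is more than one size of the part that bears column_mid; the job needs the smallest. Several things have the shape of the base; the one meant has the colours described above.

How it is judged:
On the way, in this order (a step that is already met when the one before it is completed fails the run):
1. the column is fully home (within 0.8 mm of its seat) and the button has popped out through the hole (horizontal distance between column_mid and base below 0.006 m and value of joint button below 0.0015 m and z of column_mid in the frame of base between 0.1025 and 0.1058 m), for 0.2 s.
2. it is pulled up against the button, which holds it (horizontal distance between column_mid and base below 0.006 m and value of joint button below 0.0015 m and z of column_mid in the frame of base between 0.1059 and 0.1095 m), for 0.1 s.
At the end, for the whole second after the job is handed in: The column stands locked on the stub: its lower end at the seat (from 2.5 mm below to 3.5 mm above), its axis within 6 mm of the stub's, upright within 0.08 rad, the button out through the hole (to 1.5 mm); it is at rest (horizontal distance between column_mid and base below 0.006 m and value of joint button below 0.0015 m and z of column_mid in the frame of base between 0.1025 and 0.1085 m and angle between column_mid's own z axis and vertical below 0.08 rad and linear speed of column below 0.02 m/s); the robot touches nothing.
It fails at once if the column is forced or wrenched against the foot, stub or button (more than 50 N in all) (contact force between column and base above 50 N).
It fails at once if something else on the bench is pushed about (more than 25 mm) (distance of any of tip_box, bottle, jar, wash_bottle, dishes, tube_rack, reagent, beaker from where it was at the start of the episode above 0.025 m).
It also fails if it takes over 56 s, if anything falls off the work surface, if the arm or the gripper's body presses on something with over 40 N, if the wrist force passes 120 N, or if a joint passes its speed limit or range.

ROBOT

A 6-joint arm with a two-finger parallel gripper is mounted at the origin on the work surface. World frame = base frame: x ahead of the robot, y to its left, z up, the work surface at z = 0. Lengths are in m, angles in rad, forces in N, time in s.
With the tool pointing down it reaches from about 0.25 to 0.8 m from the base axis. Payload 8.5 kg.
Tool frame: the origin (TCP) lies at the very end of the fingers, on their centre line; the grasp point (between the pads) lies 19 mm behind it (manip.hold_point_z is the z of the grasp point in the tool frame, in m); z points along the fingers, y is the direction in which the jaws open and shut (so a half turn about z gives the same grasp; the last joint's range is limited). The gripper opens to 85 mm and grips with 20 to 120 N. Pads are 22 mm wide; open, the fingers measure 114 mm over their backs; the gripper's body (76 mm by 85 mm) begins 54 mm behind the grasp point. The pads swing forward as they close: fully open they stand 13 mm farther back than shut.
Start: joints at [1.222, 0.238, -0.013, 1.319, 0, 1.571], TCP at [0.179, 0.493, 0.231] pointing down, gripper open.
Joint ranges: [-2.66, 2.66], [-1.03, 1.9], [-1.14, 1.46], [-1.82, 2.27], [-1.45, 1.34], [-3.14, 3.14]. Speed limits (rad/s): [2.22, 2.22, 2.79, 3.14, 3.14, 3.14].

INTERFACE

Orientations are given as a unit quaternion [w, x, y, z].
In Python, from workcell import manip, viewer, job gives the robot as it stands.
- The arm moves only by the shell command python3 -m pendant 'ROWS' [FORCE]. ROWS is JSON, a list that holds one entry, the list of rows, each a list of 5 numbers: the shift along the tool's x, y, z in units of 30 mm (1.0 is 30 mm), then the turn about the tool's z in units of 6 degrees (1.0 is 6 degrees), then the closure, from 0 (fully open) to 1 (shut). A call has 1 to 5 rows; each row shifts and turns the pose as measured when the row begins, along the tool's axes as they then stand; what a row does not reach is not made up. A row lasts 1/10 s, in which the tool goes at most 50 mm and 8.59 degrees, less where a joint would pass 70% of its speed; a pose out of reach is approached as far as the arm can. A call is refused whole if a number of a shift passes 1 or a number of a turn 1, either way. A call with a gripper value outside its range is refused whole. The fingers move at their own pace and stop on an object; FORCE is the grip in N (left out, the last holds). Time passes only in rows, so rows that do not move let the fingers close. It gives the time, the measured TCP pose, the force and the opening at its end, in the units of the state.
- manip.observe(): the state, without advancing time (a new reading comes with each control period).
- viewer.capture(name): name is "scene" or "top"; returns a dict with "img" (384x512x3 uint8, blue, green, red), "depth" (384x512 float32, m along the optical axis (not along the pixel's ray), 0 where there is no reading), "fx", "fy", "cx", "cy" (pixels), "xyz" and "rotation" of the camera in the world. Camera axes: x right, y down, z forward; pixel columns grow to the right and rows downward; lengths in m; the calibration is good to about 2 mm. A picture is of the moment at which its call begins.
- job.job_done(): hands the job in, once; it reports no verdict.
Trained networks look in a picture, given as the dict that the camera call returned (one of the last four; its "shot" number tells which), for a name from the list of things; names that differ only in an ending like _2 or _b are one class to them, and where a whole thing is asked for, a point or a joint stands for the part that bears it (a point fixed in the world has none). Each returns a list of dicts, best first, with "p" (0 to 1); they miss things now and then, are a little off and sometimes report something else, mostly with a low value. They report only what shows in the picture. A call takes as long as a camera call. They do not tell look-alikes from the thing itself.
- viewer.find_in(picture, thing): "xy" ([column, row] in pixels, amid what is visible of it).
The state is a dict: "time": time; "qpos": joint angles; "qvel": joint speeds; "joint_efforts": joint torques, N m; "tool_pos": TCP position; "tcp_rot": TCP orientation; "wrist_force": force on the tool from outside, world axes, zero at the start; "ft_torque": the same for the moment, N m; "opening": opening from 0.0 (shut) to 1.0 (fully open).
Only numpy, scipy, OpenCV 4.12 (cv2) and the standard library are available. Lean on these libraries where they do the work, as an engineer would, in place of code of your own. Each camera call takes 0.05 s, during which the arm holds its last target. There are 200 camera calls.

## Working session

There is one attempt and no reset: what is moved stays moved. The work goes in short steps, Python scripts to look and compute and a shell command to move; the robot and the scene stay as the last step left them, time stands still between calls to the robot, and variables do not carry over. Pictures are saved under pics/ and viewed, about 8 in all and at most 12, crops included, and the job is handed in when it is done.

```bash
ls; mkdir -p pics; cat > h.py <<'E'
import numpy as np,cv2
from workcell import manip,viewer,job
def pt(c,u,v,d=None):
    d=c["depth"][int(round(v)),int(round(u))] if d is None else d
    p=np.array([(u-c["cx"])/c["fx"]*d,(v-c["cy"])/c["fy"]*d,d])
    R=np.array(c["rotation"]); 
    if R.size==4:
        from scipy.spatial.transform import Rotation as Ro
        R=Ro.from_quat(np.roll(R,-1)).as_matrix()
    return R@p+np.array(c["xyz"])
def cloud(c):
    v,u=np.mgrid[0:384,0:512]; d=c["depth"]
    P=np.stack([(u-c["cx"])/c["fx"]*d,(v-c["cy"])/c["fy"]*d,d],-1)
    R=np.array(c["rotation"])
    if R.size==4:
        from scipy.spatial.transform import Rotation as Ro
        R=Ro.from_quat(np.roll(R,-1)).as_matrix()
    W=P@R.T+np.array(c["xyz"]); W[d==0]=np.nan
    return W
E
python3 - <<'E'
from h import *
ims=[]
for n in ("scene","top"):
    c=viewer.capture(n); ims.append(c["img"]); print(n,c["xyz"],c["rotation"],c["fx"],c["shot"])
    np.savez("pics/"+n+".npz",**{k:v for k,v in c.items()})
    for t in ("column_mid","base","stub_top","holder","button_hole","button","tip_box","bottle","jar","wash_bottle","dishes","tube_rack","reagent","beaker"):
        for r in viewer.find_in(c,t)[:4]:
            if r["p"]>.2: print(t,round(r["p"],2),np.round(r["xy"]),np.round(pt(c,*r["xy"]),3))
cv2.imwrite("pics/a.png",cv2.resize(ims[0],(800,600))); cv2.imwrite("pics/b.png",cv2.resize(ims[1],(800,600)))
print(manip.observe())
E
```

```text
pics
scene [1.22095295 0.52608256 0.65834037] [-0.22689997  0.42022352  0.77095098 -0.42138247] 358.7928930447698 1
column_mid 0.91 [304. 182.] [0.441 0.203 0.139]
column_mid 0.69 [220. 143.] [ 0.314 -0.178  0.106]
column_mid 0.62 [294. 233.] [0.583 0.25  0.081]
base 0.93 [177. 206.] [ 0.594 -0.135  0.021]
base 0.64 [193. 148.] [ 0.256 -0.358  0.014]
stub_top 0.81 [179. 205.] [ 0.593 -0.128  0.025]
stub_top 0.71 [193. 147.] [ 0.255 -0.359  0.019]
holder 0.94 [306. 181.] [0.437 0.208 0.143]
holder 0.74 [218. 144.] [ 0.342 -0.164  0.116]
holder 0.61 [291. 232.] [0.588 0.244 0.086]
button_hole 0.78 [291. 234.] [0.588 0.244 0.08 ]
button_hole 0.78 [219. 142.] [ 0.322 -0.172  0.115]
button_hole 0.73 [308. 181.] [0.428 0.212 0.14 ]
tip_box 0.8 [165. 240.] [ 0.763 -0.015  0.066]
tip_box 0.21 [179. 206.] [ 0.591 -0.13   0.02 ]
bottle 0.93 [113. 186.] [ 0.667 -0.321  0.069]
bottle 0.37 [294. 230.] [0.583 0.248 0.089]
jar 0.55 [233. 246.] [0.664 0.12  0.035]
wash_bottle 0.62 [146. 173.] [ 0.566 -0.285  0.074]
dishes 0.86 [369. 294.] [0.652 0.462 0.06 ]
tube_rack 0.63 [394. 243.] [0.437 0.464 0
[... 1347 characters left out ...]
{'time': 1.5, 'qpos': array([ 1.22197110e+00,  2.38191657e-01, -1.34956004e-02,  1.31917750e+00,
        8.89506768e-06,  1.57081678e+00]), 'qvel': array([ 2.36621126e-04,  1.64829393e-04,  2.24902995e-04, -4.36239997e-04,
        9.88868928e-05,  1.36369896e-03]), 'joint_efforts': array([-5.42312955e-04, -5.38579452e+01,  3.46688461e+01,  2.93052006e-03,
       -5.20674064e-05, -4.66379404e-06]), 'tool_pos': array([0.17942834, 0.49335264, 0.23128232]), 'tcp_rot': array([-1.03173391e-05,  1.73539761e-01,  9.84826863e-01, -3.29259336e-05]), 'wrist_force': array([-0.01663331, -0.58676846,  0.51392778]), 'ft_torque': array([-0.0519223 ,  0.01929999, -0.04990554]), 'opening': 0.9992882819744814}
```

View pics/a.png

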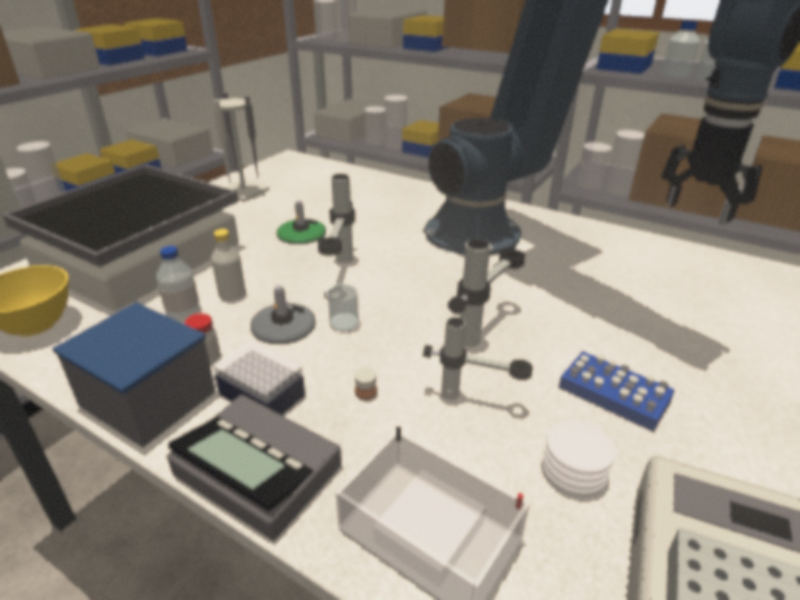

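View pics/b.png

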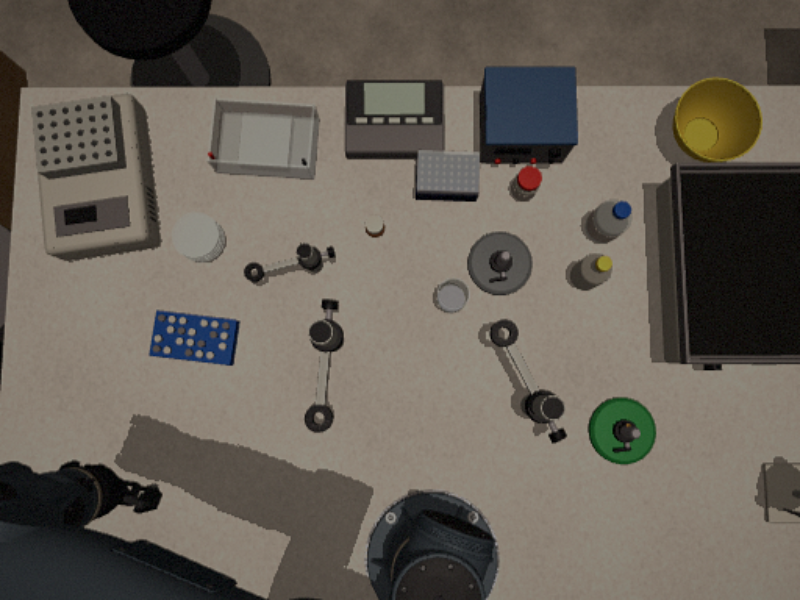

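Scene: grey foot at about (280,320) and green look-alike at (302,230); columns at (455,355), (473,295) and (343,215). The top view (b) shows the columns at (309,257), (326,334) and (545,407), and the grey foot at (500,262). Next I'll measure heights and axes from the saved depth.

```bash
python3 - <<'E'
from h import *
for n in("scene","top"):
    c=dict(np.load("pics/%s.npz"%n)); W=cloud(c)
    print(n)
    for nm,x,y in(("A",.565,.25),("B",.39,.19),("C",.30,-.18),("base",.57,-.135)):
        m=(np.hypot(W[...,0]-x,W[...,1]-y)<.075)&(W[...,2]>.012)
        P=W[m]; zs=P[:,2]; top=np.sort(zs)[-5:]
        print(nm,len(P),"top",np.round(top,3))
        for lo in np.arange(.01,.24,.02):
            q=P[(zs>=lo)&(zs<lo+.02)]
            if len(q)>3: print("  %.2f"%lo,len(q),np.round(np.median(q,0)[:2],3),np.round(q.min(0)[:2],3),np.round(q.max(0)[:2],3))
E
```

```text
scene
A 869 top [0.151 0.151 0.151 0.151 0.151]
  0.01 53 [0.584 0.24 ] [0.567 0.217] [0.589 0.247]
  0.03 71 [0.585 0.237] [0.569 0.221] [0.588 0.248]
  0.05 57 [0.584 0.238] [0.572 0.219] [0.589 0.247]
  0.07 318 [0.569 0.258] [0.54  0.188] [0.596 0.325]
  0.09 136 [0.584 0.236] [0.555 0.187] [0.594 0.252]
  0.11 84 [0.584 0.237] [0.569 0.218] [0.589 0.247]
  0.13 132 [0.58  0.235] [0.557 0.218] [0.589 0.247]
  0.15 18 [0.57  0.233] [0.561 0.222] [0.585 0.245]
B 1061 top [0.208 0.208 0.208 0.208 0.209]
  0.01 55 [0.436 0.207] [0.408 0.193] [0.445 0.215]
  0.03 55 [0.437 0.205] [0.415 0.193] [0.443 0.216]
  0.05 78 [0.438 0.203] [0.412 0.175] [0.444 0.216]
  0.07 70 [0.438 0.206] [0.415 0.185] [0.445 0.215]
  0.09 71 [0.44  0.207] [0.32  0.164] [0.452 0.224]
  0.11 256 [0.435 0.204] [0.317 0.165] [0.459 0.224]
  0.13 102 [0.438 0.2  ] [0.413 0.173] [0.445 0.215]
  0.15 93 [0.438 0.202] [0.414 0.178] [0.444 0.215]
  0.17 107 [0.438 0.201] [0.416 0.173] [0.445 0.215]
  0.19 174 [0.431 0.198] [0.401 0.175] [0.444 0.215]
C 619 top [0.208 0.208 0.208 0.208 0.209]
  0.01 38 [ 0.307 -0.181
[... 1846 characters left out ...]
0.346 -0.162]
  0.11 324 [ 0.312 -0.18 ] [ 0.234 -0.234] [ 0.371 -0.151]
  0.13 30 [ 0.289 -0.18 ] [ 0.241 -0.226] [ 0.315 -0.171]
  0.15 21 [ 0.294 -0.18 ] [ 0.272 -0.19 ] [ 0.31  -0.177]
  0.17 19 [ 0.292 -0.18 ] [ 0.271 -0.193] [ 0.31  -0.178]
  0.19 187 [ 0.292 -0.197] [ 0.271 -0.218] [ 0.31  -0.178]
  0.21 37 [ 0.289 -0.199] [ 0.271 -0.215] [ 0.31  -0.181]
base 1134 top [0.091 0.092 0.092 0.092 0.092]
  0.01 1031 [ 0.571 -0.141] [ 0.509 -0.205] [ 0.635 -0.08 ]
  0.03 43 [ 0.563 -0.133] [ 0.537 -0.161] [ 0.593 -0.121]
  0.05 11 [ 0.565 -0.135] [ 0.562 -0.149] [ 0.574 -0.131]
  0.07 40 [ 0.571 -0.14 ] [ 0.562 -0.151] [ 0.583 -0.131]
  0.09 9 [ 0.572 -0.141] [ 0.566 -0.147] [ 0.578 -0.135]
```

Column A (0.571, 0.230), 150 mm tall, is the smallest. The grey foot is at about (0.572, -0.141). I'll move above the column while magnifying the stub and A's arm.

```bash
for i in 1 2 3; do :; done; python3 -m pendant '[[[-0.95,-0.24,0,0,0],[-0.95,-0.24,0,0,0],[-0.95,-0.24,0,0,0],[-0.95,-0.24,0,0,0],[-0.95,-0.24,0,0,0]]]'; python3 -m pendant '[[[-0.95,-0.24,0,0,0],[-0.95,-0.24,0,0,0],[-0.95,-0.24,0,0,0],[-0.95,-0.24,0,0,0],[-0.95,-0.24,0,0,0]]]'
python3 - <<'E'
from h import *
c=dict(np.load("pics/scene.npz")); t=dict(np.load("pics/top.npz"))
a=c["img"][170:230,150:210]; a=cv2.resize(a,(400,400),interpolation=cv2.INTER_CUBIC)
b=t["img"][140:200,290:350]; b=cv2.resize(b,(400,400),interpolation=cv2.INTER_CUBIC)
cv2.imwrite("pics/c.png",cv2.convertScaleAbs(np.hstack([a,b]),alpha=1.5))
W=cloud(t)
# holder and screw of A at z .07-.1 ; top disk
m=(np.hypot(W[...,0]-.57,W[...,1]-.23)<.14)&(W[...,2]>.06)&(W[...,2]<.10)
P=W[m][:,:2]; r=np.hypot(*(P-[.571,.230]).T)
h=P[r>.085]; s=P[(r<.06)&(r>.03)&(P[:,1]<.23)]
print(len(h),h.mean(0),(h.min(0)+h.max(0))/2,len(s),s.mean(0))
d=h.mean(0)-[.571,.230]; print("arm deg",np.degrees(np.arctan2(d[1],d[0])))
# foot lever, stub
m=(np.hypot(W[...,0]-.572,W[...,1]+.141)<.06)&(W[...,2]>.018)
P=W[m]; r=np.hypot(*(P[:,:2]-[.572,-.141]).T); q=P[r>.026]; print("lever",np.round(q,3).tolist()[:20])
d=q[:,:2].mean(0)-[.572,-.141];print(np.degrees(np.arctan2(-d[1],-d[0])))
E
```

```text
time: 2.0
tool_pos: [0.3024, 0.4105, 0.2311]
tcp_rot: [-0.0, 0.17, 0.985, 0.0]
wrist_force: [-0.2, 1.1, 0.2]
opening: 1.002
time: 2.5
tool_pos: [0.4294, 0.3248, 0.2314]
tcp_rot: [0.0, 0.17, 0.985, 0.001]
wrist_force: [0.1, 0.6, -0.8]
opening: 1.001
124 [0.54270612 0.33244463] [0.54250881 0.33282187] 36 [0.57994323 0.18980561]
arm deg 105.43946149820428
lever [[0.631, -0.13, 0.018], [0.631, -0.137, 0.018], [0.627, -0.155, 0.02], [0.624, -0.117, 0.023], [0.624, -0.127, 0.022], [0.625, -0.162, 0.018], [0.621, -0.121, 0.019], [0.621, -0.124, 0.021], [0.621, -0.143, 0.019], [0.621, -0.158, 0.021], [0.621, -0.174, 0.021], [0.617, -0.107, 0.025], [0.618, -0.115, 0.018], [0.618, -0.121, 0.02], [0.617, -0.136, 0.023], [0.618, -0.149, 0.018], [0.618, -0.161, 0.02], [0.618, -0.177, 0.019], [0.615, -0.102, 0.018], [0.615, -0.105, 0.019]]
-47.48357658587047
```

View pics/c.png

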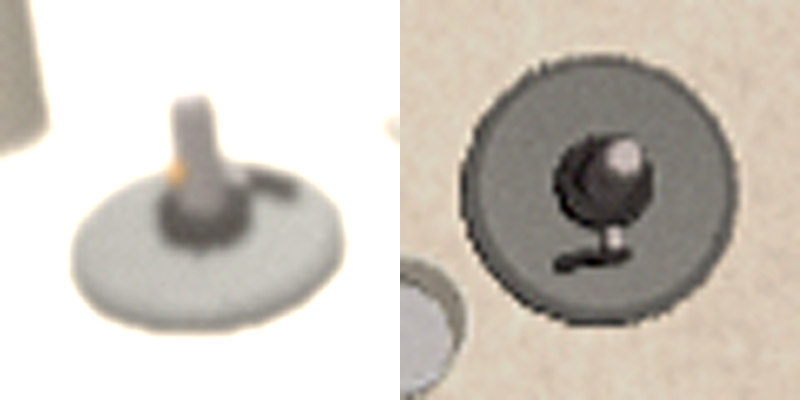

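The crop shows the orange button on the left edge of the stub at (175,172), and the lever pin on the -x side at (612,240). I'll estimate the button azimuth by projecting a model.

```bash
python3 - <<'E'
from h import *
from scipy.spatial.transform import Rotation as Ro
c=dict(np.load("pics/scene.npz"));t=dict(np.load("pics/top.npz"))
R=np.array(c["rotation"]); R=Ro.from_quat(np.roll(R,-1)).as_matrix() if R.size==4 else R
def proj(p):
    q=R.T@(np.array(p)-c["xyz"]); return np.round([c["fx"]*q[0]/q[2]+c["cx"],c["fy"]*q[1]/q[2]+c["cy"]],2)
im=c["img"][185:205,165:190].astype(int)
sat=im[...,2]-im[...,0]
print(sat[5:16])
w=np.clip(sat-25,0,None); v,u=np.mgrid[185:205,165:190]; print("orange",(w*u).sum()/w.sum(),(w*v).sum()/w.sum(),w.sum())
g=c["img"][:,:,1]
print("stub row 190", g[188,168:190], g[192,168:190])
b=np.array([.572,-.141,0])
print("axis z.08,.053",proj(b+[0,0,.08]),proj(b+[0,0,.053]))
for a in range(-60,31,10):
    d=np.array([np.cos(np.radians(a)),np.sin(np.radians(a)),0])
    print(a,proj(b+d*.0138+[0,0,.053]),proj(b+d*.0163+[0,0,.05]))
# cylinder fit on column A and stub, both cams
from scipy.optimize import least_squares
for n,x,y,r,lo,hi in(("A",.571,.23,.0155,.1,.146),("A",.571,.23,.0155,.01,.065),("stub",.572,-.141,.0113,.06,.078)):
  for cam in(c,t):
    W=cloud(cam); m=(np.hypot(W[...,0]-x,W[...,1]-y)<r+.006)&(W[...,2]>lo)&(W[...,2]<hi); P=W[m][:,:2]
    s=least_squares(lambda p:np.hypot(*(P-p).T)-r,[x,y],loss="soft_l1",f_scale=.001)
    print(n,len(P),s.x)
W=cloud(t);P=W[(np.hypot(W[...,0]-.571,W[...,1]-.23)<.02)&(W[...,2]>.146)];print("Atop",P.mean(0))
P=W[(np.hypot(W[...,0]-.572,W[...,1]+.141)<.02)&(W[...,2]>.086)];print("stubtop",P.mean(0))
print(manip.observe()["qpos"], manip.hold_point_z)
E
```

```text
[[23 24 25 23 22 23 24 24 24 27 23 13  9  9  8  8 11 20 29 25 25 24 24 22
  22]
 [23 23 24 23 23 24 24 24 25 27 25 15 10  8  8 10 10 17 27 27 24 24 23 24
  23]
 [24 25 24 24 24 23 24 25 25 26 25 17 11 10  9  9 11 15 23 29 27 26 25 26
  26]
 [25 24 24 25 25 24 25 25 25 30 31 26 18 11  8  7  8 12 17 22 27 27 28 28
  28]
 [23 24 25 26 25 25 26 27 29 31 39 46 33 16  9  8  9 11 11 14 16 17 18 20
  20]
 [24 25 26 26 27 28 26 25 23 28 48 61 45 20  9  9  8  8  8  9  9 11 10 11
  11]
 [24 24 27 28 26 20 17 17 15 23 47 57 42 18 10 10  8  8  9  8  9  9  8  7
   7]
 [26 26 26 22 16 11 11  9  9 16 31 39 26 12  9  9  9  6  8  7  9  9  8  8
   6]
 [28 23 18 13 10  6  7  8  7  8 14 18 14 11  8 10  8  7  7  7  6  7  6  7
   5]
 [20 15 10  8  6  7  7  7  5  8  7  9  9  9  8  9  9  8  8  7  6  7  7  6
   6]
 [13  8  7  6  6  7  7  6  9  7  7  8  9 10  8 10  8  8  8  8  7  5  5  6
   6]]
orange 176.46802325581396 193.77325581395348 344
stub row 190 [221 220 220 222 220 219 202 158 117 103 102 100 101 114 158 200 217 218
 219 221 221 221] [220 218 220 219 218 218 210 176 129 106 100  98  97 101 129 169 198 210
 217 216 216 217]
axis z.08,.053 [178.42 185.58] [179.37 193.07]
-60 [174.88 192.95] [174.18 193.75]
-50 [174.77 193.39] [174.05 194.27]
-40 [174.81 193.82] [174.09 194.78]
-30 [174.98 194.23] [174.29 195.27]
-20 [175.29 194.61] [174.66 195.71]
-10 [175.73 194.94] [175.17 196.1 ]
0 [176.27 195.21] [175.82 196.43]
10 [176.92 195.42] [176.58 196.67]
20 [177.64 195.55] [177.43 196.83]
30 [178.41 195.61] [178.34 196.9 ]
A 190 [0.57142161 0.23100284]
A 48 [0.57130807 0.23020059]
A 185 [0.57165676 0.23132245]
A 19 [0.57097721 0.2301767 ]
stub 39 [ 0.57327157 -0.14038541]
stub 8 [ 0.57361061 -0.14225271]
Atop [0.57053395 0.22927363 0.1500839 ]
stubtop [ 0.57246913 -0.14111834  0.08914261]
[6.47008802e-01 2.60218031e-01 1.67101233e-02 1.32595885e+00
 1.19429807e-03 9.88955749e-01] -0.0187
```

```bash
python3 -m pendant '[[[-0.95,-0.24,0,0,0],[-0.95,-0.24,0,0,0],[-0.95,-0.24,0,0,0],[-0.95,-0.24,0,0,0],[-0.95,-0.24,0,0,0]]]'
```

```text
time: 3.0
tool_pos: [0.5566, 0.2389, 0.2314]
tcp_rot: [0.0, 0.17, 0.985, 0.001]
wrist_force: [0.6, -1.0, 0.5]
opening: 1.0
```

Button azimuth is roughly 0° ± 15°. The column's +x is at about +14° (arm az ~104°). I'll turn the jaws in line with the arm and centre over the column.

```bash
python3 -m pendant '[[[-0.27,-0.05,0,-1,0],[-0.27,-0.05,0,-1,0],[0,0,0,-1,0],[0,0,0,-1,0],[0,0,0.5,-1,0]]]' 60; python3 -m pendant '[[[0,0,0,-0.7,0],[0,0,0,0,0]]]'; python3 - <<'E'
from h import *
from scipy.spatial.transform import Rotation as Ro
s=manip.observe();R=Ro.from_quat(np.roll(s["tcp_rot"],-1)).as_matrix();print(np.round(R,3),s["qpos"])
print("shift units",R.T@(np.array([.5713,.2303,.108])-s["tool_pos"])/.03, "yaw of tool y",np.degrees(np.arctan2(R[1,1],R[0,1])))
E
```

```text
time: 3.5
tool_pos: [0.5767, 0.2278, 0.2163]
tcp_rot: [0.002, -0.097, 0.995, 0.001]
wrist_force: [0.1, -0.6, 0.0]
opening: 1.003
time: 3.7
tool_pos: [0.5761, 0.2274, 0.2142]
tcp_rot: [0.0, -0.136, 0.991, 0.001]
wrist_force: [0.3, 0.8, 1.5]
opening: 1.001
[[-0.963 -0.269  0.   ]
 [-0.269  0.963  0.001]
 [-0.001  0.001 -1.   ]] [3.75416028e-01 4.07117221e-01 1.90083162e-01 1.35292466e+00
 9.80237585e-04 1.03184199e-01]
shift units [0.12934214 0.13349781 3.54051398] yaw of tool y 105.59778066478205
```

```bash
python3 -m pendant '[[[0.13,0.13,0.3,0,0],[0,0,0.8,0,0],[0,0,0.8,0,0],[0,0,0.8,0,0],[0,0,0.7,0,0]]]'; python3 -m pendant '[[[0,0,0.0,0,0]]]'; python3 - <<'E'
from h import *
from scipy.spatial.transform import Rotation as Ro
s=manip.observe();R=Ro.from_quat(np.roll(s["tcp_rot"],-1)).as_matrix();print(s["wrist_force"])
print("shift units",R.T@(np.array([.5713,.2303,.108])-s["tool_pos"])/.03)
E
```

```text
time: 4.2
tool_pos: [0.5717, 0.232, 0.1107]
tcp_rot: [0.003, -0.13, 0.991, 0.002]
wrist_force: [-0.8, -0.9, 0.7]
opening: 0.999
time: 4.3
tool_pos: [0.5696, 0.2315, 0.1076]
tcp_rot: [0.001, -0.13, 0.992, 0.001]
wrist_force: [-0.4, 0.1, -0.3]
opening: 1.002
[-0.41502588  0.13920995 -0.29104934]
shift units [-0.04531119 -0.05255049 -0.01431949]
```

```bash
python3 -m pendant '[[[-0.05,-0.05,0,0,0.3],[0,0,0,0,0.5],[0,0,0,0,1],[0,0,0,0,1],[0,0,0,0,1]]]' 60;  python3 -m pendant '[[[0,0,0,0,1],[0,0,0,0,1]]]'; python3 -m pendant '[[[0,0,-0.2,0,1],[0,0,-0.5,0,1],[0,0,-1,0,1],[0,0,-1,0,1],[0,0,-0.8,0,1]]]'; python3 -m pendant '[[[0,0,-0.7,0,1],[0,0,0,0,1]]]'
python3 - <<'E'
from h import *
from scipy.spatial.transform import Rotation as Ro
c=viewer.capture("scene"); t=viewer.capture("top")
for n,k in(("s2",c),("t2",t)): np.savez("pics/%s.npz"%n,**k)
s=manip.observe();R=Ro.from_quat(np.roll(s["tcp_rot"],-1)).as_matrix();x,y,z=s["tool_pos"];print(s["tool_pos"],s["wrist_force"],s["ft_torque"])
print("shift to foot",R.T@(np.array([.5727,-.1412,z])-s["tool_pos"])/.03)
a=c["img"]; cv2.imwrite("pics/d.png",cv2.resize(a[110:270,200:360],(600,600),interpolation=cv2.INTER_CUBIC))
for cam in(c,t):
    W=cloud(cam)
    for lo,hi in((-.095,-.05),(-.112,-.065)):
      for zl,zh in((z-.10,z-.05),):
        m=(np.hypot(W[...,0]-x,W[...,1]-y)<.022)&(W[...,2]>zl)&(W[...,2]<zh)
    m=(np.hypot(W[...,0]-x,W[...,1]-y)<.02)&(W[...,2]<z-.015)&(W[...,2]>.02); P=W[m]
    print("zmin",np.sort(P[:,2])[:5] if len(P) else 0)
    m=(np.hypot(W[...,0]-x,W[...,1]-y)<.15)&(np.hypot(W[...,0]-x,W[...,1]-y)>.085)&(abs(W[...,2]-(z-.025))<.03); print("holder",np.nanmean(W[m],0),m.sum())
E
```

```text
time: 4.8
tool_pos: [0.5727, 0.2313, 0.1112]
tcp_rot: [0.003, -0.128, 0.992, 0.002]
wrist_force: [0.1, 0.1, -2.2]
opening: 0.347
time: 5.0
tool_pos: [0.5728, 0.2312, 0.1115]
tcp_rot: [0.003, -0.128, 0.992, 0.002]
wrist_force: [-0.6, -0.4, -2.3]
opening: 0.35
time: 5.5
tool_pos: [0.5695, 0.2298, 0.2167]
tcp_rot: [-0.001, -0.128, 0.992, 0.0]
wrist_force: [-0.5, -0.7, -1.7]
opening: 0.348
time: 5.7
tool_pos: [0.5708, 0.2302, 0.2427]
tcp_rot: [0.002, -0.128, 0.992, 0.001]
wrist_force: [1.0, 0.5, -1.7]
opening: 0.35
[0.56972858 0.2297568  0.23946904] [-0.30636094 -1.0499602  -2.13688432] [ 0.00636326 -0.01787709  0.04005134]
shift to foot [  3.04834929 -11.98398973  -0.01418025]
zmin [0.13184576 0.13190806 0.13200253 0.13202518 0.1320975 ]
holder [0.53230759 0.31801578 0.21411526] 246
zmin 0
holder [nan nan nan] 0<stdin>:15: RuntimeWarning: Mean of empty slice
```

View pics/d.png

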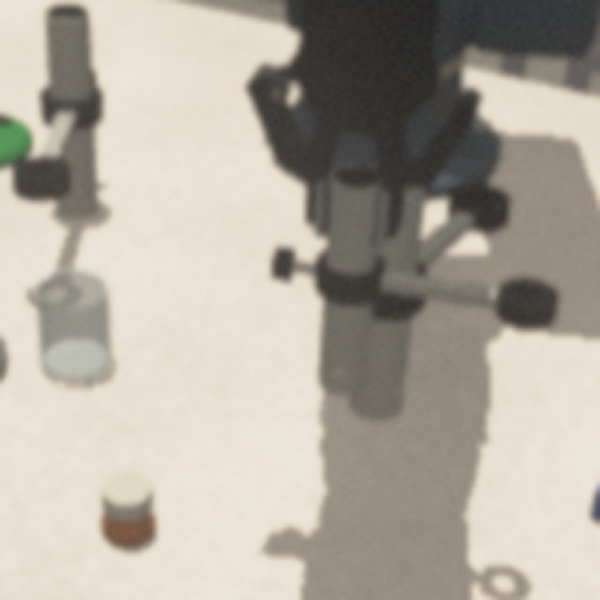

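The column hangs upright in the jaws (bottom at about (380,410) and its shadow below). I'll carry it to above the foot with the same heading.

```bash
python3 -m pendant '[[[0.12,-0.46,0,0,1],[0.23,-0.92,0,0,1],[0.23,-0.92,0,0,1],[0.23,-0.92,0,0,1],[0.23,-0.92,0,0,1]]]'; python3 -m pendant '[[[0.23,-0.92,0,0,1],[0.23,-0.92,0,0,1],[0.23,-0.92,0,0,1],[0.23,-0.92,0,0,1],[0.23,-0.92,0,0,1]]]';  python3 -m pendant '[[[0.23,-0.92,0,0,1],[0.23,-0.92,0,0,1],[0.15,-0.6,0,0,1],[0,0,0,0,1],[0,0,0,0,1]]]'
cat > m.py <<'E'
from h import *
from scipy.spatial.transform import Rotation as Ro
from scipy.optimize import least_squares
def meas(tag,img=True):
    c=viewer.capture("scene"); np.savez("pics/%s.npz"%tag,**c)
    s=manip.observe();R=Ro.from_quat(np.roll(s["tcp_rot"],-1)).as_matrix();x,y,z=s["tool_pos"]
    print("tcp",np.round(s["tool_pos"],4),"bottom",round(z-.1115,4),"F",np.round(s["wrist_force"],1),"T",np.round(s["ft_torque"],3),"yaw",np.round(np.degrees(np.arctan2(R[1,1],R[0,1]))-90,1),"tilt",np.round(R[:2,2],4))
    W=cloud(c); b=z-.1115
    for lo,hi in((b+.01,b+.065),(b+.095,b+.11)):
        m=(np.hypot(W[...,0]-x,W[...,1]-y)<.021)&(W[...,2]>lo)&(W[...,2]<hi); P=W[m][:,:2]
        if len(P)>5:
            f=least_squares(lambda p:np.hypot(*(P-p).T)-.0155,[x,y],loss="soft_l1",f_scale=.001); print(" fit",len(P),np.round(f.x,4),"shift to .5727,-.1412",np.round(R.T@np.append([.5727,-.1412]-f.x,0)/.03,3))
    return c,R
E
python3 - <<'E'
from m import *
c,R=meas("s3")
cv2.imwrite("pics/e.png",cv2.resize(c["img"][120:230,130:240],(600,600),interpolation=cv2.INTER_CUBIC))
W=cloud(c);m=(np.hypot(W[...,0]-.572,W[...,1]+.141)<.017)&(W[...,2]>.06)&(W[...,2]<.08); P=W[m][:,:2]
print(least_squares(lambda p:np.hypot(*(P-p).T)-.0113,[.572,-.141],loss="soft_l1",f_scale=.001).x,len(P))
E
```

```text
time: 6.3
tool_pos: [0.5676, 0.0976, 0.231]
tcp_rot: [-0.006, -0.131, 0.991, -0.0]
wrist_force: [0.7, 0.2, -1.8]
opening: 0.349
time: 6.8
tool_pos: [0.5642, -0.0543, 0.2234]
tcp_rot: [-0.013, -0.13, 0.991, -0.0]
wrist_force: [-0.3, -0.4, -3.3]
opening: 0.349
time: 7.3
tool_pos: [0.5593, -0.139, 0.2159]
tcp_rot: [-0.019, -0.127, 0.992, 0.001]
wrist_force: [-0.6, 0.2, -2.7]
opening: 0.346
tcp [ 0.5592 -0.1388  0.2159] bottom 0.1044 F [-0.5  0.3 -2.4] T [-0.04   0.004  0.02 ] yaw 14.6 tilt [-0.0377 -0.0022]
 fit 173 [ 0.5563 -0.139 ] shift to .5727,-.1412 [-0.509 -0.208 -0.02 ]
 fit 49 [ 0.5588 -0.1398] shift to .5727,-.1412 [-0.435 -0.163 -0.017]
[ 0.57405096 -0.14061027] 43
```

View pics/e.png

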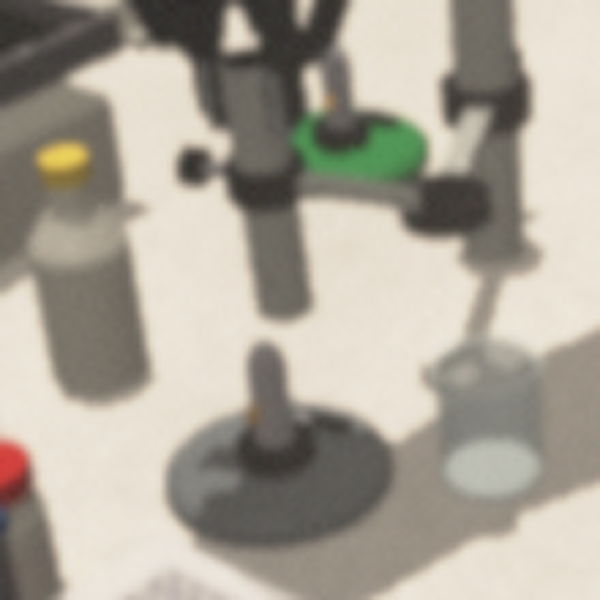

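The tube hangs over the foot with its bottom at (285,315) and the stub top at (265,345). The tool has drifted to a 2.2° tilt, so I'll probe how the tilt reacts to holding and to small moves.

```bash
python3 -m pendant '[[[0,0,0,0,1],[0,0,0,0,1],[0,0,0,0,1],[0,0,0,0,1]]]'; python3 -m pendant '[[[-0.5,-0.15,0,0,1],[0,0,0,0,1]]]';python3 -m pendant '[[[0,0,-0.5,0,1],[0,0,0,0,1]]]'; python3 -c "
from m import *
meas('s4'); s=manip.observe(); print(s['qpos'])"
```

```text
time: 7.75
tool_pos: [0.5589, -0.1362, 0.2153]
tcp_rot: [-0.019, -0.129, 0.991, 0.002]
wrist_force: [-1.0, 0.2, -1.6]
opening: 0.343
time: 7.95
tool_pos: [0.5749, -0.1359, 0.2152]
tcp_rot: [-0.019, -0.13, 0.991, 0.002]
wrist_force: [1.0, -0.4, -2.0]
opening: 0.349
time: 8.15
tool_pos: [0.575, -0.1352, 0.2302]
tcp_rot: [-0.02, -0.13, 0.991, 0.002]
wrist_force: [-0.4, 0.5, -2.1]
opening: 0.351
tcp [ 0.5744 -0.1351  0.229 ] bottom 0.1175 F [ 0.6 -0.1 -3.2] T [ 0.027 -0.054  0.01 ] yaw 14.9 tilt [-0.0409 -0.0013]
 fit 181 [ 0.5719 -0.1355] shift to .5727,-.1412 [ 0.022 -0.19  -0.001]
 fit 51 [ 0.5745 -0.1356] shift to .5727,-.1412 [ 0.105 -0.164  0.003]
[-0.2256293   0.38340635  0.18966026  1.41660331 -0.01037202 -0.48646875]
```

```bash
python3 -m pendant '[[[0,0.9,-0.1,0,1],[0,0.9,-0.1,0,1],[0,0.9,-0.1,0,1],[0,0.9,-0.1,0,1],[0,0,0,0,1]]]';  python3 -m pendant '[[[0,0,0,0,1]]]'; python3 -m pendant '[[[0,-0.35,0,0,1],[0,-0.35,0,0,1],[0,-0.35,0,0,1],[0,-0.35,0,0,1],[0,0,0,0,1]]]'
```

```text
time: 8.7
tool_pos: [0.5435, -0.0281, 0.2387]
tcp_rot: [-0.022, -0.129, 0.991, 0.003]
wrist_force: [0.3, -0.8, -1.7]
opening: 0.35
time: 8.8
tool_pos: [0.543, -0.0277, 0.2383]
tcp_rot: [-0.023, -0.13, 0.991, 0.002]
wrist_force: [0.4, -0.4, -1.9]
opening: 0.349
time: 9.3
tool_pos: [0.5548, -0.0751, 0.2365]
tcp_rot: [-0.023, -0.128, 0.991, 0.002]
wrist_force: [-0.4, -0.6, -2.3]
opening: 0.346
```

```bash
python3 -m pendant '[[[-1,-0.1,0,0,1],[-1,-0.1,0,0,1],[-1,-0.1,0,0,1],[-1,-0.1,0,0,1],[0,0,0,0,1]]]';  python3 -m pendant '[[[0,0,-1,0,1],[0,0,-1,0,1],[0,0,0,0,1]]]'; python3 -c "
from m import *
print(manip.observe()['qpos'])"
```

```text
time: 9.8
tool_pos: [0.677, -0.0594, 0.2298]
tcp_rot: [-0.024, -0.125, 0.992, 0.003]
wrist_force: [-0.4, -0.2, -2.1]
opening: 0.347
time: 10.1
tool_pos: [0.6788, -0.06, 0.2881]
tcp_rot: [-0.027, -0.125, 0.992, 0.003]
wrist_force: [0.3, -0.8, -2.4]
opening: 0.349
[-0.08603995  0.57857065  0.66403221  1.71060844 -0.00486933 -0.33594734]
```

Zero rows hold and isolated rows don't drift; only continuous moves tilt the tool. The tilt is about the jaw axis, so regripping on the stub will cure it. First, down and back over the foot.

```bash
python3 -m pendant '[[[0,0,0.9,0,1],[0,0,0.9,0,1],[0,0,0,0,1]]]'; python3 -m pendant '[[[0.95,-0.45,0,0,1],[0,0,0,0,1],[0.95,-0.45,0,0,1],[0,0,0,0,1],[0.95,-0.45,0,0,1]]]';  python3 -m pendant '[[[0,0,0,0,1],[0.9,-0.45,0,0,1],[0,0,0,0,1],[0,0,0,0,1]]]'; python3 -c "
from m import *
meas('s5')"
```

```text
time: 10.4
tool_pos: [0.675, -0.0611, 0.2322]
tcp_rot: [-0.027, -0.124, 0.992, 0.003]
wrist_force: [-0.4, 0.4, -2.4]
opening: 0.348
time: 10.9
tool_pos: [0.6009, -0.1214, 0.2368]
tcp_rot: [-0.027, -0.125, 0.992, 0.004]
wrist_force: [0.2, -0.5, -2.2]
opening: 0.345
time: 11.3
tool_pos: [0.5774, -0.1431, 0.2419]
tcp_rot: [-0.025, -0.123, 0.992, 0.003]
wrist_force: [0.7, 0.5, -2.1]
opening: 0.346
tcp [ 0.5774 -0.1431  0.242 ] bottom 0.1305 F [-0.3 -0.2 -1.9] T [ 0.025 -0.11   0.007] yaw 14.2 tilt [-0.0507  0.0002]
 fit 177 [ 0.5735 -0.143 ] shift to .5727,-.1412 [0.012 0.066 0.001]
 fit 53 [ 0.5768 -0.1431] shift to .5727,-.1412 [0.118 0.096 0.007]
```

```bash
python3 -m pendant '[[[-0.15,0.05,0.6,0,1],[0,0,0,0,1],[0,0,0.55,0,1],[0,0,0,0,1],[0,0,0,0,1]]]'; python3 - <<'E'
from m import *
c,R=meas('s6')
cv2.imwrite("pics/f.png",cv2.resize(c["img"][150:220,145:215],(560,560),interpolation=cv2.INTER_CUBIC))
E
```

```text
time: 11.85
tool_pos: [0.583, -0.1385, 0.2091]
tcp_rot: [-0.024, -0.125, 0.992, 0.003]
wrist_force: [-0.3, -1.2, -1.7]
opening: 0.351
tcp [ 0.5829 -0.1385  0.2089] bottom 0.0974 F [-0.2  0.4 -2.5] T [-0.023 -0.079  0.013] yaw 14.3 tilt [-0.0481  0.0001]
 fit 172 [ 0.5791 -0.1385] shift to .5727,-.1412 [ 0.23  -0.034  0.01 ]
 fit 51 [ 0.5825 -0.1387] shift to .5727,-.1412 [ 0.336 -0.001  0.016]
```

View pics/f.png

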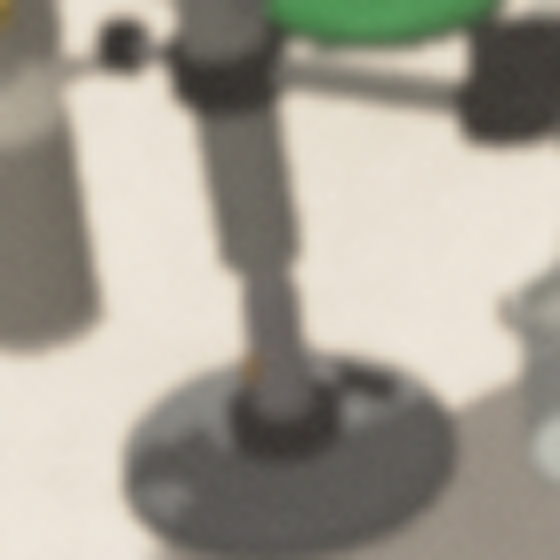

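Picture f: the tube bottom centre at (263,265) is a little left of the stub axis (272,270). I'll shift toward -x and descend gently at a lighter grip.

```bash
python3 -m pendant '[[[0.15,0,0,0,1],[0,0,0,0,1],[0,0,0.25,0,1],[0,0,0.15,0,1],[0,0,0,0,1]]]' 30; python3 -m pendant '[[[0,0,0.15,0,1],[0,0,0,0,1]]]'; python3 -c "
from m import *
meas('s7')"
```

```text
time: 12.4
tool_pos: [0.5784, -0.1399, 0.1986]
tcp_rot: [-0.022, -0.125, 0.992, 0.002]
wrist_force: [0.4, 0.1, -1.0]
opening: 0.347
time: 12.6
tool_pos: [0.578, -0.1399, 0.1934]
tcp_rot: [-0.023, -0.125, 0.992, 0.003]
wrist_force: [0.3, 0.3, -1.8]
opening: 0.348
tcp [ 0.5782 -0.1399  0.1938] bottom 0.0823 F [ 0.4 -1.3 -1.3] T [-0.012 -0.051  0.03 ] yaw 14.3 tilt [-0.0452 -0.0006]
 fit 167 [ 0.5744 -0.1398] shift to .5727,-.1412 [ 0.065 -0.03   0.003]
 fit 49 [ 0.5771 -0.1401] shift to .5727,-.1412 [0.15  0.001 0.007]
```

```bash
python3 -m pendant '[[[0,0,0.2,0,1],[0,0,0,0,1],[-0.02,0,0.2,0,1],[0,0,0,0,1]]]'; python3 -m pendant '[[[0,0,0.15,0,1],[0,0,0,0,1]]]'; python3 -c "
from m import *
meas('s8')"
```

```text
time: 13.05
tool_pos: [0.5784, -0.1398, 0.1808]
tcp_rot: [-0.022, -0.125, 0.992, 0.002]
wrist_force: [-0.9, 0.8, -2.4]
opening: 0.347
time: 13.25
tool_pos: [0.5782, -0.1398, 0.1758]
tcp_rot: [-0.022, -0.125, 0.992, 0.003]
wrist_force: [0.1, -0.0, -2.1]
opening: 0.346
tcp [ 0.5784 -0.1398  0.1762] bottom 0.0647 F [-0.3  0.6 -2.2] T [ 0.02  -0.11   0.076] yaw 14.3 tilt [-0.0445 -0.0007]
 fit 165 [ 0.5743 -0.1397] shift to .5727,-.1412 [ 0.065 -0.035  0.002]
 fit 45 [ 0.5771 -0.1395] shift to .5727,-.1412 [ 0.154 -0.018  0.007]
```

```bash
python3 -m pendant '[[[0,0,0.15,0,1],[0,0,0,0,1],[0,0,0,0,0.45],[0,0,0,0,0.45],[0,0,0,0,0.45]]]'; python3 -m pendant '[[[0.13,0,0,0,0.45],[0,0,0,0,0.45]]]'; python3 - <<'E'
from m import *
c,R=meas('s9')
cv2.imwrite("pics/g.png",cv2.resize(c["img"][130:220,145:235],(540,540),interpolation=cv2.INTER_CUBIC))
E
```

```text
time: 13.8
tool_pos: [0.5787, -0.1399, 0.1723]
tcp_rot: [-0.021, -0.125, 0.992, 0.002]
wrist_force: [-0.2, 0.9, 0.3]
opening: 0.551
time: 14.0
tool_pos: [0.5749, -0.141, 0.1728]
tcp_rot: [-0.021, -0.125, 0.992, 0.002]
wrist_force: [-0.4, -0.6, 0.0]
opening: 0.548
tcp [ 0.5751 -0.1409  0.1729] bottom 0.0614 F [ 0.4  0.1 -0.7] T [0.067 0.015 0.058] yaw 14.3 tilt [-0.0418 -0.0013]
 fit 149 [ 0.5706 -0.1391] shift to .5727,-.1412 [-0.051 -0.086 -0.003]
 fit 43 [ 0.5635 -0.1372] shift to .5727,-.1412 [-0.263 -0.207 -0.013]
```

View pics/g.png

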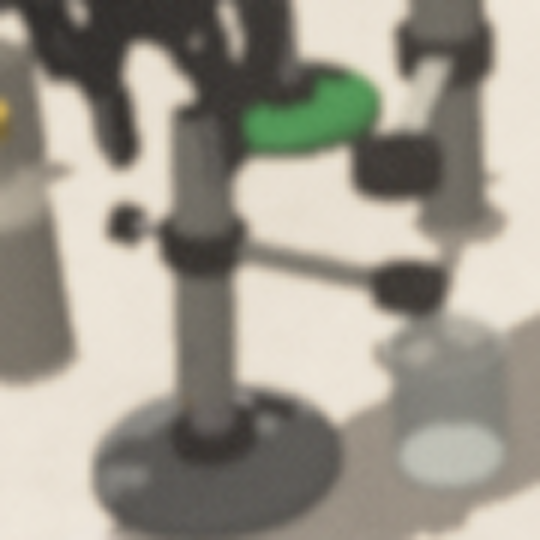

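Picture g: once released, the column slid down. The clamp is now at (200,245) and the tube reaches the hub at (210,435), with an orange fleck at (188,402). I'll measure the height.

```bash
python3 - <<'E'
from m import *
c=dict(np.load("pics/s9.npz")); W=cloud(c)
x,y=.572,-.14
for k in range(15,200,8):
    z=k/1000; m=(np.hypot(W[...,0]-x,W[...,1]-y)<.03)&(abs(W[...,2]-z)<.004); P=W[m]
    Q=P[:,:2]
    if len(P)>4:
        f=least_squares(lambda p:np.hypot(*(Q-p).T)-.0155,[x,y],loss="soft_l1",f_scale=.001).x
        print(k,len(P),np.round(f,4))
m=(np.hypot(W[...,0]-x,W[...,1]-y)>.085)&(np.hypot(W[...,0]-x,W[...,1]-y)<.13)&(W[...,2]>.09)&(W[...,2]<.16)
print("holder",np.nanmean(W[m],0),np.nanmax(W[m][:,2]),m.sum())
t=viewer.capture("top");Wt=cloud(t);m=(np.hypot(Wt[...,0]-x,Wt[...,1]-y)>.085)&(np.hypot(Wt[...,0]-x,Wt[...,1]-y)<.13)&(Wt[...,2]>.085)&(Wt[...,2]<.16)
print("holder top",np.nanmean(Wt[m],0),m.sum())
im=c["img"][190:205,170:186].astype(int); print((im[...,2]-im[...,0]))
E
```

```text
15 68 [ 0.5772 -0.1319]
23 38 [ 0.5771 -0.1349]
31 66 [ 0.574  -0.1388]
39 18 [ 0.5704 -0.144 ]
47 12 [ 0.5733 -0.1447]
55 22 [ 0.5753 -0.1413]
63 21 [ 0.5744 -0.1406]
71 27 [ 0.5714 -0.1395]
79 21 [ 0.5715 -0.1399]
87 22 [ 0.5711 -0.1396]
95 25 [ 0.5709 -0.1395]
103 23 [ 0.5703 -0.1388]
111 25 [ 0.5687 -0.1388]
119 15 [ 0.5688 -0.1368]
127 33 [ 0.5722 -0.1334]
135 48 [ 0.5723 -0.1339]
143 64 [ 0.5693 -0.1362]
151 24 [ 0.5651 -0.1376]
159 30 [ 0.5644 -0.1374]
167 21 [ 0.5628 -0.137 ]
175 24 [ 0.5632 -0.1386]
183 27 [ 0.5837 -0.1481]
191 31 [ 0.5834 -0.147 ]
199 44 [ 0.5788 -0.1484]
holder [ 0.51589884 -0.06124898  0.12526755] 0.13640410756030974 175
holder top [ 0.53861523 -0.03673981  0.13355027] 122
[[19 20 21 30 23 15 11 12 12 12 12 13 12 17 26 27]
 [21 21 21 27 23 15 13 12 12 13 13 12 13 17 26 28]
 [22 22 23 28 22 14 12 14 14 12 12 13 13 18 25 27]
 [23 22 22 28 22 17 13 14 14 14 11 12 13 15 20 26]
 [22 23 24 29 21 16 12 14 13 13 12 13 12 12 14 16]
 [26 27 25 22 17 17 18 15 13 12 12 12 12 10 11 11]
 [23 20 15 15 15 22 23 18 13 11 11 12 11  9  9 11]
 [14 10 10  9 12 20 21 18 11 11  9 10  9  9  9  8]
 [ 8  8  7  8 10 12 16 13 11 10  8 10 10  8  7  9]
 [ 6  7  6  6  9  7  9  8 10  8 10 10  9  8 10  9]
 [ 6  7  6  7  6  8  9  7  9  9  8  9  7  7  8  7]
 [ 7  6  7 10  6  9  7  8  8  8  8  8  9  7  8  9]
 [ 5  6  6  7  6  8  8  8  5  7  9  9  6  8  8  6]
 [ 6  7  6  7  6  6  7  7  8 10  7  6  9  6  8  7]
 [ 6  7  5  6  8  9  7  6  8  8  9  9  8  9  9 10]]
```

The column rests on the button's ramp with its lower end at z≈0.053, leaning about 5° to -x. I'll lower, centre and regrip lightly, then bring it upright.

```bash
python3 -m pendant '[[[0.3,0.15,0.33,0,0.45],[0,0,0,0,0.45],[0,0,0,0,1],[0,0,0,0,1],[0,0,0,0,1]]]' 25; python3 -m pendant '[[[-0.1,-0.05,0,0,1],[0,0,0,0,1],[-0.1,-0.05,0,0,1],[0,0,0,0,1]]]'; python3 -c "
from m import *
s=manip.observe();print(s['wrist_force'],s['ft_torque'])"
```

```text
time: 14.6
tool_pos: [0.5662, -0.1397, 0.1641]
tcp_rot: [-0.02, -0.125, 0.992, 0.001]
wrist_force: [0.1, -0.5, -1.9]
opening: 0.359
time: 15.0
tool_pos: [0.5729, -0.1415, 0.1642]
tcp_rot: [-0.021, -0.124, 0.992, 0.001]
wrist_force: [-1.0, -0.8, 0.9]
opening: 0.354
[-0.97357039 -0.79590552  0.85558579] [-0.33402478  0.40890455 -0.00094108]
```

```bash
python3 -m pendant '[[[-0.03,0,0.15,0,1],[0,0,0,0,1]]]' 40; python3 -m pendant '[[[0,0,0.15,0,1],[0,0,0,0,1]]]';python3 -m pendant '[[[0,0,0.15,0,1],[0,0,0,0,1]]]'; python3 -c "
from m import *
meas('s10')"
```

```text
time: 15.2
tool_pos: [0.5732, -0.1413, 0.1593]
tcp_rot: [-0.021, -0.124, 0.992, 0.001]
wrist_force: [-2.1, -1.8, -5.4]
opening: 0.356
time: 15.4
tool_pos: [0.5729, -0.1414, 0.1541]
tcp_rot: [-0.021, -0.124, 0.992, 0.001]
wrist_force: [-1.0, -1.7, -4.2]
opening: 0.352
time: 15.6
tool_pos: [0.5729, -0.1414, 0.1491]
tcp_rot: [-0.021, -0.124, 0.992, 0.001]
wrist_force: [-1.1, -1.6, -5.2]
opening: 0.352
tcp [ 0.5729 -0.1414  0.1493] bottom 0.0378 F [-1.  -2.3 -5.8] T [-0.469  0.11   0.021] yaw 14.3 tilt [-0.0423 -0.0034]
 fit 169 [ 0.573  -0.1409] shift to .5727,-.1412 [ 0.014 -0.008  0.001]
 fit 45 [ 0.5693 -0.1427] shift to .5727,-.1412 [-0.122  0.022 -0.005]
```

```bash
cat > k.py <<'E'
from m import *
def colz(c,x=.573,y=-.141):
    W=cloud(c); r=np.hypot(W[...,0]-x,W[...,1]-y)
    m=(r>.092)&(r<.125)&(W[...,2]>.085)&(W[...,2]<.16)&(W[...,1]>y+.05)
    P=W[m]; P=P[P[:,2]>np.percentile(P[:,2],20)]
    d=np.median(P,0); print("holder",np.round(d,4),len(P),"zmax",np.round(np.percentile(P[:,2],90),4),"arm az-90",np.round(np.degrees(np.arctan2(d[1]-y,d[0]-x))-90,1))
    m=(r<.03)&(W[...,2]>.03)&(W[...,2]<.17)
    h=np.histogram(W[m][:,2],bins=np.arange(.03,.171,.005)); print("z-hist",h[0])
E
python3 -c "
from k import *
for n in ('s9','s10'): colz(dict(np.load('pics/%s.npz'%n)))
t=viewer.capture('top'); colz(t)
s=manip.observe();print(s['wrist_force'])"
```

```text
holder [ 0.5468 -0.0355  0.1323] 74 zmax 0.1346 arm az-90 14.0
z-hist [17 12 10  7  8 15 19 14 15 15 13 12 15 15 14 17 15 13  8 19 26 36 45 17
 17 17 18 13]
holder [ 0.5483 -0.035   0.124 ] 85 zmax 0.1258 arm az-90 13.1
z-hist [15 12 13 20 15 14 13 15 13 17 15 17 16 17 14  4 22 26 34 47 16 14 15 14
 25 24 32 28]
holder [ 0.5419 -0.0353  0.1255] 85 zmax 0.1288 arm az-90 16.4
z-hist [2 0 0 0 0 0 0 0 0 0 0 0 0 0 0 0 0 0 2 1 0 0 0 0 0 0 0 0]
[ 0.03831937 -2.36105686 -6.14403553]
```

```bash
python3 -m pendant '[[[0,0,0.15,0,1],[0,0,0,0,1]]]'; python3 -m pendant '[[[0,0,0.07,0,1],[0,0,0,0,1]]]';python3 -m pendant '[[[0,0,0.05,0,1],[0,0,0,0,1]]]'; python3 -c "
from k import *
c,R=meas('s11'); colz(c)"
```

```text
time: 15.9
tool_pos: [0.573, -0.1414, 0.1448]
tcp_rot: [-0.021, -0.125, 0.992, 0.001]
wrist_force: [0.0, -1.2, -6.4]
opening: 0.35
time: 16.1
tool_pos: [0.5733, -0.1414, 0.1433]
tcp_rot: [-0.02, -0.124, 0.992, 0.001]
wrist_force: [-1.3, -1.6, -2.9]
opening: 0.353
time: 16.3
tool_pos: [0.5735, -0.1413, 0.1433]
tcp_rot: [-0.019, -0.125, 0.992, 0.001]
wrist_force: [-1.5, -1.2, -4.3]
opening: 0.347
tcp [ 0.5735 -0.1414  0.1432] bottom 0.0317 F [-1.8 -1.2  4.2] T [-0.23   0.804 -0.022] yaw 14.3 tilt [-0.0387 -0.0038]
 fit 164 [ 0.5732 -0.141 ] shift to .5727,-.1412 [ 0.018 -0.003  0.001]
 fit 42 [ 0.57   -0.1423] shift to .5727,-.1412 [-0.095  0.013 -0.004]
holder [ 0.5484 -0.0354  0.118 ] 87 zmax 0.1201 arm az-90 13.1
z-hist [16 13 14 18 15 12 15 15 12 16 19 14 15 13  7 23 27 33 45 14 16 12 17 22
 29 30 28 32]
```

```bash
python3 -m pendant '[[[0,0,0.07,0,1],[0,0,0,0,1]]]';python3 -m pendant '[[[0,0,0.07,0,1],[0,0,0,0,1]]]'; python3 -c "
from k import *
s=manip.observe();print(s['tool_pos'],s['wrist_force'],s['ft_torque'])"
```

```text
time: 16.55
tool_pos: [0.5747, -0.1412, 0.1431]
tcp_rot: [-0.017, -0.125, 0.992, 0.0]
wrist_force: [-1.7, -0.5, -4.5]
opening: 0.354
time: 16.75
tool_pos: [0.5759, -0.1412, 0.1429]
tcp_rot: [-0.016, -0.125, 0.992, -0.0]
wrist_force: [-1.7, -0.5, -4.0]
opening: 0.351
[ 0.57586119 -0.14115598  0.14286515] [-1.7209847  -0.53686584 -4.01053909] [-0.21051225  0.55088628  0.00696042]
```

It's seated (z stalls at 0.143). Now I'll turn clockwise, pressing lightly and watching the torque.

```bash
cat > o.py <<'E'
from m import *
s=manip.observe();R=Ro.from_quat(np.roll(s["tcp_rot"],-1)).as_matrix()
print(round(s["time"],2),"tcp",np.round(s["tool_pos"],4),"F",np.round(s["wrist_force"],1),"T",np.round(s["ft_torque"],3),"yaw",round(np.degrees(np.arctan2(R[1,1],R[0,1]))-90,2),"tilt",np.round(R[:2,2],3))
E
python3 o.py; python3 -m pendant '[[[0,0,0.08,0.4,1]]]' >/dev/null; python3 o.py;python3 -m pendant '[[[0,0,0.08,0.4,1]]]' >/dev/null; python3 o.py;python3 -m pendant '[[[0,0,0.08,0.4,1]]]' >/dev/null; python3 o.py
```

```text
16.75 tcp [ 0.5759 -0.1412  0.1429] F [-1.7 -0.5 -4. ] T [-0.211  0.551  0.007] yaw 14.33 tilt [-0.031 -0.004]
16.85 tcp [ 0.5771 -0.1413  0.1422] F [-0.3  1.  28.5] T [0.128 0.872 0.108] yaw 11.93 tilt [-0.027 -0.004]
16.95 tcp [ 0.5788 -0.1413  0.1419] F [ 0.3  3.9 13.5] T [1.327 0.564 0.026] yaw 9.46 tilt [-0.022 -0.005]
17.05 tcp [ 0.5803 -0.1411  0.1416] F [-1.9  2.5 19.8] T [0.835 1.061 0.137] yaw 6.98 tilt [-0.018 -0.005]
```

```bash
python3 -m pendant '[[[0.07,0,0.02,0,1]]]' >/dev/null; python3 o.py; python3 -m pendant '[[[0.04,0,0.03,0.4,1]]]' >/dev/null; python3 o.py;python3 -m pendant '[[[0.02,0,0.03,0.4,1]]]' >/dev/null; python3 o.py; python3 -c "
from k import *
c,R=meas('s12'); colz(c); im=c['img'][190:203,170:188].astype(int); print(im[...,2]-im[...,0])"
```

```text
17.15 tcp [ 0.5791 -0.141   0.1419] F [ 0.   0.9 -1.6] T [ 0.213 -0.172 -0.037] yaw 6.92 tilt [-0.015 -0.004]
17.25 tcp [ 0.579  -0.1412  0.1418] F [-0.2 -0.5  6.9] T [-0.136  0.116  0.118] yaw 4.52 tilt [-0.013 -0.004]
17.35 tcp [ 0.5793 -0.1413  0.1418] F [-1.7 -1.   9.1] T [-0.238  0.678  0.053] yaw 2.04 tilt [-0.01  -0.005]
tcp [ 0.5791 -0.1414  0.1418] bottom 0.0303 F [-1.7 -0.7  8.1] T [-0.05   0.573 -0.04 ] yaw 1.9 tilt [-0.0102 -0.0048]
 fit 161 [ 0.5743 -0.1415] shift to .5727,-.1412 [0.053 0.012 0.   ]
 fit 38 [ 0.5731 -0.1411] shift to .5727,-.1412 [ 0.013 -0.002  0.   ]
holder [ 0.5725 -0.0316  0.1171] 85 zmax 0.1187 arm az-90 0.2
z-hist [19 17 15 16 14 15 13 13 14 17 16 15 13  7 12 21 23 30 42 15 14  8 17 23
 23 18 21 24]
[[20 20 23 28 20 13 13 12 13 12 12 13 13 19 29 24 21 20]
 [21 21 25 26 20 14 14 13 12 13 12 13 12 19 29 26 21 21]
 [21 21 24 30 21 15 12 13 13 12 12 12 13 17 26 27 24 22]
 [21 21 23 30 22 16 15 15 14 13 12 12 13 14 20 26 28 27]
 [22 24 25 27 23 21 25 21 15 13 11 11 12 13 15 18 19 20]
 [26 27 27 23 20 27 35 26 17 13 13 13 13 12 11 12  9 10]
 [22 18 15 14 16 30 38 27 16 13 12 12 12 13 12 10 10  9]
 [12 11  9  9 13 23 28 23 16 12 13 13 11 12 10 11 10  8]
 [ 8  8  6  8 11 15 20 15 13 13 11 12 11 13 11  8  7  6]
 [ 7  7  6  8  8 11 14 15 12 12 12 13 13 11 11  9  8  6]
 [ 7  6  8  8  8 10 12 14 12 13 13 12 12 10 12  7  6  8]
 [ 6  7  7  8  9 11 13 13 11 13 13 12 11 10  9  9  9  5]
 [ 6  6  7  8  8  9  9 11 10 10 10 10 10  9  9  8  9  5]]
```

```bash
cat > r.py <<'E'
from m import *
c=viewer.capture("scene"); im=c["img"][190:203,170:188].astype(int); d=im[...,2]-im[...,0]
s=d[3:10,5:12]-13; w=np.clip(s,0,None); print("   orange max",d[3:10,5:12].max(),"sum",w.sum(),"col",round((w.sum(0)*np.arange(175,182)).sum()/max(w.sum(),1),2))
import runpy; runpy.run_path("o.py")
E
python3 r.py; python3 -m pendant '[[[0.03,0,0.03,0.3,1]]]' >/dev/null; python3 r.py;python3 -m pendant '[[[0.03,0,0.03,0.3,1]]]' >/dev/null; python3 r.py; python3 -m pendant '[[[0.03,0,0.03,0.3,1]]]' >/dev/null; python3 r.py
```

```text
orange max 36 sum 210 col 176.1
17.45 tcp [ 0.579  -0.1413  0.1418] F [-1.1  0.3  8.6] T [-0.071  0.574 -0.086] yaw 2.04 tilt [-0.011 -0.005]
   orange max 39 sum 242 col 176.0
17.6 tcp [ 0.5788 -0.1415  0.1418] F [-1.1 -0.4  8.8] T [-0.084  0.597  0.012] yaw 0.08 tilt [-0.008 -0.005]
   orange max 39 sum 231 col 175.94
17.75 tcp [ 0.5785 -0.1416  0.1419] F [-1.7  0.2  9.5] T [-0.089  0.65   0.005] yaw -1.9 tilt [-0.006 -0.005]
   orange max 37 sum 209 col 175.89
17.9 tcp [ 0.5781 -0.1418  0.1419] F [-2.  -0.4  8.3] T [-0.107  0.631  0.043] yaw -3.89 tilt [-0.004 -0.006]
```

```bash
python3 -m pendant '[[[0.03,0,0.03,0.3,1]]]' >/dev/null; python3 r.py;python3 -m pendant '[[[0.03,0,0.03,0.3,1]]]' >/dev/null; python3 r.py; python3 - <<'E'
from k import *
c=viewer.capture("scene"); np.savez("pics/s13.npz",**c); colz(c)
cv2.imwrite("pics/i.png",cv2.convertScaleAbs(cv2.resize(c["img"][165:210,160:205],(540,540),interpolation=cv2.INTER_CUBIC),alpha=1.5))
E
```

```text
orange max 36 sum 214 col 175.88
18.05 tcp [ 0.5778 -0.1419  0.1419] F [-2.1 -0.9  8.7] T [-0.174  0.651  0.062] yaw -5.87 tilt [-0.002 -0.007]
   orange max 34 sum 194 col 175.9
18.2 tcp [ 0.5775 -0.1421  0.142 ] F [-1.9  0.1  8.6] T [-0.167  0.661  0.108] yaw -7.85 tilt [-0.    -0.007]
holder [ 0.5872 -0.0326  0.1167] 88 zmax 0.1182 arm az-90 -7.5
z-hist [15 18 11 20 14 13 15 12 14 19 13 17 14  6 11 18 25 28 38 20 11 10 13 20
 18 24 18 25]
```

View pics/i.png

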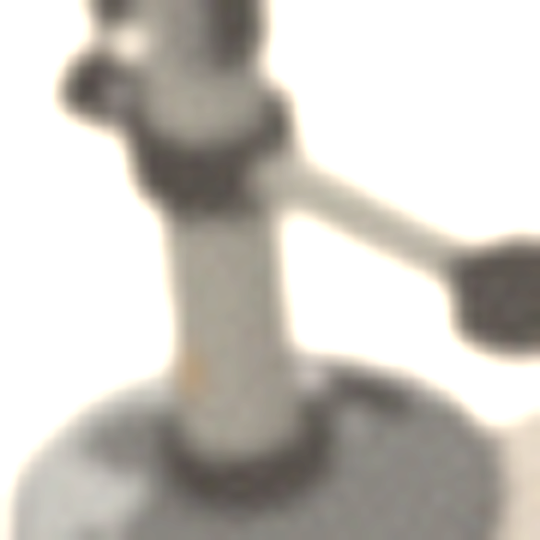

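Picture i: orange shows within the tube wall at (193,375), so the button seems to be in the hole, and torque is starting to rise (0.11 Nm). Checking with a gentle pull.

```bash
for_() { :; }; python3 -m pendant '[[[0,0,-0.04,0,1]]]' >/dev/null; python3 o.py; python3 -m pendant '[[[0,0,-0.05,0,1]]]' >/dev/null; python3 o.py; python3 -m pendant '[[[0,0,-0.05,0,1]]]' >/dev/null; python3 o.py; python3 -m pendant '[[[0,0,-0.05,0,1]]]' >/dev/null; python3 r.py
```

```text
18.35 tcp [ 0.5774 -0.1417  0.143 ] F [ 0.  1. -3.] T [ 0.212  0.205 -0.012] yaw -7.71 tilt [-0.    -0.006]
18.45 tcp [ 0.5772 -0.1416  0.1438] F [  1.1  -1.6 -12. ] T [-0.159 -0.332 -0.024] yaw -7.71 tilt [-0.001 -0.006]
18.55 tcp [ 0.5769 -0.1415  0.144 ] F [  2.9  -1.5 -15.3] T [-0.39  -0.808  0.034] yaw -7.7 tilt [-0.003 -0.006]
   orange max 34 sum 192 col 175.83
18.7 tcp [ 0.5768 -0.1415  0.1442] F [  3.8  -1.2 -17. ] T [-0.344 -1.034  0.016] yaw -7.7 tilt [-0.004 -0.005]
```

It resists at +2.0 mm with 17 N, which matches the lock's play. To be sure both steps register in order, I'll ease the turn back 3°, press home and hold, then pull again.

```bash
python3 -m pendant '[[[0,0,0.06,-0.2,1],[0,0,0.03,-0.3,1],[0,0,0.03,0,1]]]' >/dev/null; python3 o.py; python3 -m pendant '[[[0,0,0.03,0,1],[0,0,0.03,0,1],[0,0,0.03,0,1],[0,0,0.03,0,1]]]' >/dev/null; python3 r.py; python3 -m pendant '[[[0,0,-0.05,0,1],[0,0,-0.05,0,1],[0,0,-0.04,0,1]]]' >/dev/null; python3 o.py; python3 -m pendant '[[[0,0,-0.04,0,1],[0,0,-0.04,0,1]]]' >/dev/null; python3 o.py;  python3 -c "
from k import *
c,R=meas('s14'); colz(c)"
```

```text
19.0 tcp [ 0.5775 -0.1412  0.1421] F [-1.5 -0.4  2.9] T [ 0.028  0.41  -0.019] yaw -4.45 tilt [-0.002 -0.005]
   orange max 39 sum 226 col 175.91
19.45 tcp [ 0.5779 -0.1413  0.142 ] F [-2.9  1.4  6.7] T [0.214 0.92  0.025] yaw -4.51 tilt [ 0.002 -0.006]
19.75 tcp [ 0.5769 -0.141   0.1441] F [  4.1  -0.2 -16.5] T [-0.242 -0.901  0.005] yaw -4.55 tilt [-0.001 -0.005]
19.95 tcp [ 0.5769 -0.1411  0.1443] F [  4.3  -0.8 -19. ] T [-0.324 -1.186  0.034] yaw -4.56 tilt [-0.004 -0.004]
tcp [ 0.5769 -0.141   0.1444] bottom 0.0329 F [  4.1  -2.  -20.7] T [-0.334 -1.275 -0.045] yaw -4.6 tilt [-0.0036 -0.0044]
 fit 165 [ 0.5738 -0.1401] shift to .5727,-.1412 [ 0.034 -0.039  0.   ]
 fit 41 [ 0.5711 -0.1404] shift to .5727,-.1412 [-0.054 -0.021 -0.   ]
holder [ 0.5806 -0.0309  0.119 ] 88 zmax 0.1206 arm az-90 -4.0
z-hist [20 13 12 18 16 11 17 13 15 16 15 17 15 14  5 19 17 30 45 21 16 13  9 18
 19 20 23 21]
```

The holder rose 2 mm along with it: locked. Lower, release, lift clear and check.

```bash
python3 -m pendant '[[[0,0,0.06,0,1],[0,0,0.02,0,1],[0,0,0,0,0.4],[0,0,0,0,0.3],[0,0,0,0,0.3]]]' >/dev/null; python3 o.py; python3 -m pendant '[[[0,0,-0.3,0,0.3],[0,0,-0.8,0,0.3],[0,0,-1,0,0.3],[0,0,-1,0,0.3],[0,0,-1,0,0.3]]]'; python3 -m pendant '[[[0,0,-1,0,0.3],[0,0,0,0,0.3],[0,0,0,0,0.3],[0,0,0,0,0.3],[0,0,0,0,0.3]]]';  python3 - <<'E'
from k import *
c=viewer.capture("scene"); colz(c)
W=cloud(c)
for lo,hi in((.04,.06),(.06,.08),(.08,.1),(.125,.145),(.15,.17)):
    m=(np.hypot(W[...,0]-.573,W[...,1]+.141)<.025)&(W[...,2]>lo)&(W[...,2]<hi);Q=W[m][:,:2]
    print(lo,np.round(least_squares(lambda p:np.hypot(*(Q-p).T)-.0155,[.573,-.141],loss="soft_l1",f_scale=.001).x,4))
m=(np.hypot(W[...,0]-.573,W[...,1]+.141)<.02)&(W[...,2]<.2); print("top",np.sort(W[m][:,2])[-5:])
for t in ("tip_box","bottle","jar","wash_bottle","dishes","tube_rack","reagent","beaker"):
    r=viewer.find_in(c,t)
    if r: print(t,np.round(r[0]["xy"]),np.round(pt(c,*r[0]["xy"]),3))
cv2.imwrite("pics/j.png",cv2.resize(c["img"][100:280,100:340],(800,600),interpolation=cv2.INTER_CUBIC))
E
```

```text
20.5 tcp [ 0.5784 -0.1414  0.1466] F [-0.1  0.3  0.1] T [ 0.028 -0.018  0.011] yaw -4.56 tilt [ 0.003 -0.006]
time: 21.0
tool_pos: [0.5759, -0.1402, 0.2737]
tcp_rot: [-0.001, 0.04, 0.999, -0.003]
wrist_force: [0.7, 0.2, -0.2]
opening: 0.704
time: 21.5
tool_pos: [0.5767, -0.1402, 0.312]
tcp_rot: [0.004, 0.04, 0.999, -0.003]
wrist_force: [-0.1, -0.3, -0.7]
opening: 0.696
holder [ 0.5855 -0.0321  0.1175] 85 zmax 0.1189 arm az-90 -6.5
z-hist [22 13 15 16 16 14 10 15 15 17 15 15 14  8  9 16 24 37 39 16 17 17 14 16
 16 15 18 17]
0.04 [ 0.5742 -0.1406]
0.06 [ 0.5753 -0.1406]
0.08 [ 0.5743 -0.1408]
0.125 [ 0.5746 -0.1411]
0.15 [ 0.5749 -0.1406]
top [0.18025441 0.18028082 0.18059788 0.18067748 0.1813824 ]
tip_box [165. 242.] [ 0.769 -0.011  0.063]
bottle [114. 184.] [ 0.664 -0.319  0.075]
jar [232. 246.] [0.664 0.119 0.037]
wash_bottle [149. 175.] [ 0.561 -0.28   0.065]
dishes [365. 297.] [0.664 0.458 0.058]
tube_rack [395. 246.] [0.438 0.468 0.034]
reagent [129. 210.] [ 0.736 -0.169  0.081]
beaker [220. 196.] [ 0.526 -0.021  0.061]
```

View pics/j.png

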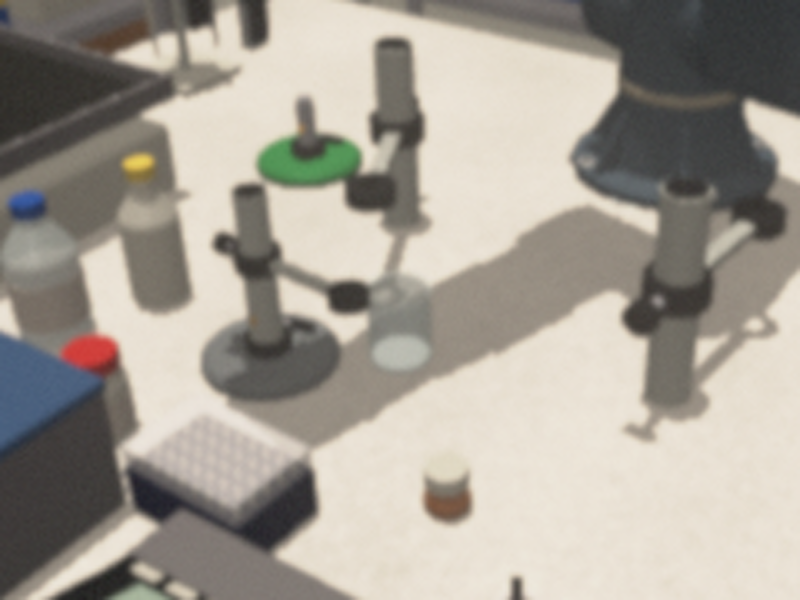

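Picture j: the column stands upright on the grey foot (tube from (250,190) to (268,335), orange in the hole at (258,320)). Its top is at z = 0.180, fully home. The other objects are where they were, and the arm is clear.

```bash
python3 -c "
from workcell import job
print(job.job_done())"
```

```text
the job is handed in; nothing more can be done
None
```

The smallest column is on the grey foot's stub, fully home and locked by the button. I turned it from about +14° to −8°, eased it back about 3°, pressed it home and gave it a light pull. Then I let go, lifted clear and handed the job in at about 21.5 s of the 56 s.

**Lock:**
- The column rose 2 mm and then held against 17 to 20 N in two separate pulls.
- The button shows orange in the hole.
- I did not feel a distinct pop. The lock is inferred from the pull and the picture, and I turned a few degrees further than needed before confirming it.

**Standing:** After release the tube's top is at z = 0.180 m, which is the seated height. The axis is upright and within about 2 mm of the stub's.

**Other objects:** None appears to have moved. The network's point on the reagent jar shifted by about 75 mm between the two pictures. Its pixel position was almost the same and the jar stands where it did, so I put this down to depth being read off something behind it.

**Not as planned:**
- The tool drifted to about 3° of tilt during the carry. I corrected this by letting the column go on the stub, where it slid down onto the button's ramp, and gripping it again.
- The wrist's vertical force briefly reached 28 N while pressing down. I did not measure the contact force between column and foot directly, so I can't rule out a higher peak there against the 50 N limit.

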